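Set the spray-out board and hold the box lid for the painter

ROBOT

A 6-joint arm with a two-finger parallel gripper is mounted at the origin on the work surface. World frame = base frame: x ahead of the robot, y to its left, z up, the work surface at z = 0. Lengths are in m, angles in rad, forces in N, time in s.
With the tool pointing down it reaches from about 0.275 to 0.75 m from the base axis. Payload 10.2 kg.
Tool frame: the origin (TCP) lies midway between the tips of the shut fingers; the grasp point (between the pads) lies behind it (ctrl.hold_point_z is the z of the grasp point in the tool frame, in m); z points along the fingers, x is the direction in which the jaws open and shut, and the axes are right-handed (so a half turn about z gives the same grasp; the last joint's range is limited). The gripper opens to 85 mm and grips with 20 to 120 N. Pads are 22 mm wide; open, the fingers measure 114 mm over their backs; the gripper's body (76 mm by 85 mm) begins 54 mm behind the grasp point. The pads swing forward as they close: fully open they stand 13 mm farther back than shut.
Start: joints at [-1.503, 0.313, 1.498, -0, 1.331, -0.223], TCP at [0.151, -0.503, 0.231] pointing down, gripper open.
Joint ranges: [-2.94, 2.94], [-0.97, 2.17], [0.19, 2.56], [-1.23, 4.37], [0.02, 3.11], [-2.88, 2.88]. Speed limits (rad/s): [2.39, 2.39, 3.01, 3.14, 3.14, 3.14].

INTERFACE

Orientations are given as a rotation vector (axis times angle).
In Python, from plant import ctrl gives the robot as it stands. The module is installed in compiled form; this text tells all that it offers.
- The arm moves only by the tool play_rows, never from a script. Its argument "moves" is a list that holds one entry, the list of rows, each a list of 7 numbers: the shift along the tool's x, y, z in units of 20 cm (1.0 is 20 cm), then the turn, a rotation vector about the tool's x, y, z in units of 1.5 rad (1.0 is 1.5 rad), then the opening, from 0 (shut) to 1 (fully open). A call has 1 to 8 rows; each row shifts and turns the commanded pose from where the row before left it, along the tool's axes as they then stand; what a row does not reach is not made up. A row lasts 1/10 s, in which the tool goes at most 50 mm and 8.59 degrees, less where a joint would pass 70% of its speed; a pose out of reach is approached as far as the arm can. A call with a number of a shift or a turn outside -1 to 1 is refused whole. A call with a gripper value outside its range is refused whole. The fingers move at their own pace and stop on an object; "squeeze" is the grip in N (left out, the last holds). Time passes only in rows, so rows that do not move let the fingers close. It gives the time, the measured TCP pose, the force and the opening at its end, in the units of the state.
- ctrl.state(): the state, without advancing time (a new reading comes with each control period).
- ctrl.grab_frame(name): name is "scene" or "side" or "wrist"; returns the picture (384x512x3 uint8, blue, green, red); there is no depth.
- ctrl.camera_model(name): a dict with "fx", "fy", "cx", "cy" (pixels), "pose" (4x4, takes a point from camera to world coordinates). Camera axes: x right, y up, looking along -z (the intrinsics and any distortion apply to the point x, -y, -z); pixel columns grow to the right and rows downward; lengths in m; the calibration is good to about 2 mm. A picture is of the moment at which its call begins: read the wrist's pose just before it. camera_model takes no time and is no camera call; for the wrist camera it gives the pose at the moment of the call.
- ctrl.hand_in(): hands the job in, once; it reports no verdict.
Trained networks look in the newest picture that a camera, given by its name, has taken for a name from the list of things; names that differ only in an ending like _2 or _b are one class to them, and where a whole thing is asked for, a point or a joint stands for the part that bears it (a point fixed in the world has none). Each returns a list of dicts, best first, with "confidence" (0 to 1); they miss things now and then, are a little off and sometimes report something else, mostly with a low value. They report only what shows in the picture. A call takes as long as a camera call. They do not tell look-alikes from the thing itself.
- ctrl.search_frame(camera, thing): "bbox" ([left, top, right, bottom] in pixels, round what is visible of it).
- ctrl.outline_of(camera, thing): "mask" (384x512 bool, what is visible of it) and "bbox" ([left, top, right, bottom] in pixels, round what is visible of it).
- ctrl.spot_point(camera, thing): "position" ([row, column] in pixels: a listed point, or the origin of a listed thing).
The state is a dict: "clock": time; "q": joint angles; "qvel": joint speeds; "effort": joint torques, N m; "position": TCP position; "orientation": TCP orientation; "ft_force": force on the tool from outside, world axes, zero at the start; "ft_torque": the same for the moment, N m; "width": finger opening in m.
Only numpy, scipy, OpenCV 4.12 (cv2) and the standard library are available. Lean on these libraries where they do the work, as an engineer would, in place of code of your own. Each camera call takes 0.05 s, during which the arm holds its last target. There are 200 camera calls.

TASK

Get the grey steel box ready to have its inside sprayed: stand the spray-out board on the bench midway between the box and the yellow foam block with the wet parts, level with the middle of the box and facing the same way as the box's front, and let go of it. Then lift the box's lid by its blue-taped handle to 50 degrees from closed and finish while still holding it there, for it falls shut by itself. Keep clear of the foam block and its wet parts, set the board down rather than drop it, leave the tin, jar, cup and tape roll where they are, and never let the lid slam.

Things in the scene. Friction and masses are not known exactly. Their poses are not given: they have to be found in the camera images.
- panel: Spray-out board, loose, 0.14 kg: white board 10 mm thick (x), 80 mm wide (y), standing on edge in the middle of a brown wooden foot 60 mm (x) x 80 mm (y) x 20 mm high; its top edge is 115 mm above the underside and the top 22 mm are wrapped in blue tape. Origin: centre of the underside of the foot; x is normal to the faces of the board (both faces are alike), z up. Pinch it across the 10 mm from above. Starts in a row with cup and tape roll in front of the box, in any order.
- box: Grey steel wall enclosure lying on its back on two wooden battens, screwed down, cannot move: 180 mm deep (x), 200 mm wide (y), rim 105 mm above the bench, lid on top. Origin: on the bench under its centre; x points from its front (the lid's free edge, robot side) to its back (hinge), y to its left, z up. The batten ends reach 115 mm to either side of its centre.
- box_left (a point): Point on the bench under the middle of the box's left (+y) side, 100 mm from its centre.
- box_right (a point): Point on the bench under the middle of the box's right (-y) side, 100 mm from its centre.
- lid_hinge (a point): Middle of the lid's hinge axis, at the back of the box rim, 105 mm above the bench, 95 mm behind the box's centre. The axis runs along the box's y. The lid is a grey sheet-steel plate 190 mm (hinge to free edge) x 208 mm x 3 mm, about 0.45 kg with its handle.
- lid (a joint): Opening angle of the lid in rad: 0 closed (level), growing as the free edge rises and swings back towards the hinge side, stop at 1.9. Plain free hinge with next to no friction: the lid falls shut from any angle below about 1.5. 50 degrees is 0.873 rad.
- lid_handle (a point): Bow handle on top of the lid, wrapped in blue tape: round bar of 10 mm diameter, 110 mm long along y (parallel to the hinge), carried by a leg at each end. Origin: middle of the bar, 40 mm above the lid's upper face, and in the closed lid's frame 155 mm in front of (-x) and 43 mm above the hinge axis; its axes turn with the lid. The bar can turn between the fingers that pinch it, so the gripper may keep pointing down as the lid rises.
- foam: Yellow foam block 200 mm (x) x 100 mm (y) x 40 mm high, fixed to the bench, with six freshly sprayed small parts on thin wooden skewers up to 195 mm above the bench, all within the outline of the block (to within 5 mm). It stands left or right of the box, about square to it. Origin: on the bench under its centre; x away from the robot, y to the left. Not to be touched.
- foam_left (a point): Point on the bench at the middle of the foam block's left (+y) long side.
- foam_right (a point): Point on the bench at the middle of the foam block's right (-y) long side.
- tray: Aluminium drip tray 210 mm (x) x 130 mm (y) x 22 mm high, fixed, on the other side of the box from the foam block. Origin: on the bench under its centre.
- tin: Loose primer tin with a red band, 84 mm diameter, 105 mm high, standing in the tray. Origin: centre of its underside. Leave it alone.
- jar: Loose amber hardener jar with black cap, 56 mm diameter, 85 mm high, standing in the tray. Origin: centre of its underside. Leave it alone.
- cup: Loose white plastic mixing cup, 76 mm rim diameter, 85 mm high, standing in the row in front of the box. Origin: centre of its underside. Leave it alone.
- tape: Loose roll of blue masking tape lying flat in the row in front of the box, 100 mm diameter, 25 mm high. Origin: centre of its underside. Leave it alone.
Not all that is in view belongs to the job. What is shaped like the panel but turquoise is not meant.

How it is judged:
By the outcome, as a careful person would: the job done as asked, in the order asked, and still so for the second after the job is handed in, while the arm keeps its last pose, push and grip.
It also fails if it takes over 54 s, if anything falls off the work surface, if the arm or the gripper's body presses on something with over 40 N, if the wrist force passes 120 N, or if a joint passes its speed limit or range.

## Working session

There is one attempt and no reset: what is moved stays moved. The work goes in short steps, Python scripts to look and compute and a tool call to move; the robot and the scene stay as the last step left them, time stands still between calls to the robot, and variables do not carry over. Pictures are saved under pics/ and viewed, about 8 in all and at most 12, crops included, and the job is handed in when it is done.

Besides the shell and the picture viewer there is one more tool, called as a command line: name --argument value ..., lists and objects as JSON in quotes. play_rows: Moves the arm, as the interface text tells. Shifts and turns lie within -1 to 1; 1 stands for 20 cm of shift or 1.5 rad of turn. Its arguments: {"type":"object","properties":{"moves":{"type":"array"},"squeeze":{"type":"number"}},"required":["moves"]}

```bash
mkdir -p pics; cat > h.py <<'E'
import numpy as np, cv2
from plant import ctrl
from scipy.spatial.transform import Rotation as R
def ray(cam,rc,cm=None):
    m=cm or ctrl.camera_model(cam); r,c=rc
    d=np.array([(c-m['cx'])/m['fx'],-(r-m['cy'])/m['fy'],-1.]); P=np.array(m['pose'])
    return P[:3,3],P[:3,:3]@d
def onz(cam,rc,z,cm=None):
    o,d=ray(cam,rc,cm); return o+d*(z-o[2])/d[2]
def proj(cam,p):
    m=ctrl.camera_model(cam);P=np.array(m['pose']);x=P[:3,:3].T@(np.array(p)-P[:3,3])
    return np.array([m['cy']-m['fy']*x[1]/-x[2], m['cx']+m['fx']*x[0]/-x[2]])
def tri(l):
    A=np.zeros((3,3));b=np.zeros(3)
    for o,d in l:
        d=d/np.linalg.norm(d);M=np.eye(3)-np.outer(d,d);A+=M;b+=M@o
    return np.linalg.solve(A,b)
E
python3 - <<'E'
from h import *
np.set_printoptions(precision=3,suppress=True)
print(ctrl.hold_point_z, ctrl.state())
ims=[]
for c in('scene','side'):
    im=ctrl.grab_frame(c);cv2.imwrite(f'pics/{c}0.png',im)
    m=ctrl.camera_model(c);print(c,{k:m[k] for k in m if k!='pose'},np.array(m['pose']))
Z=dict(box=0,box_left=0,box_right=0,lid_hinge=.105,lid_handle=.148,foam=0,foam_left=0,foam_right=0,panel=0,cup=0,tape=0,tray=0,tin=0,jar=0)
for t,z in Z.items():
    for c in('scene','side'):
        for d in ctrl.spot_point(c,t)[:3]:
            print(t,c,np.round(d['position'],1),round(d['confidence'],2),onz(c,d['position'],z)[:2])
E
```

```text
-0.0187 {'clock': 0.0, 'q': array([-1.503,  0.313,  1.498,  0.   ,  1.331, -0.223]), 'qvel': array([-0.001,  0.   ,  0.002, -0.001, -0.   ,  0.001]), 'effort': array([  0.001, -41.226, -25.974,  -0.   ,   0.004,   0.   ]), 'position': array([ 0.15 , -0.503,  0.231]), 'orientation': array([-2.519,  1.876,  0.001]), 'ft_force': array([ 0.574,  1.006, -0.676]), 'ft_torque': array([-0.039,  0.058, -0.041]), 'width': 0.08554281666876852}
scene {'fx': 495.24063861616946, 'fy': 495.24063861616946, 'cx': 256.6282499114562, 'cy': 193.45717192113563} [[-0.154 -0.765  0.625  1.367]
 [ 0.988 -0.12   0.096  0.13 ]
 [ 0.001  0.632  0.775  1.157]
 [ 0.     0.     0.     1.   ]]
side {'fx': 447.38428516210405, 'fy': 447.38428516210405, 'cx': 251.60712736891475, 'cy': 180.13042251257656} [[ 0.943  0.188 -0.276  0.109]
 [-0.334  0.568 -0.752 -1.061]
 [ 0.015  0.801  0.598  0.986]
 [ 0.     0.     0.     1.   ]]
box scene [246.9 253. ] 0.81 [0.624 0.005]
box side [203.9 287.6] 0.8 [0.635 0.01 ]
box side [223.3 300.2] 0.58 [ 0.635 -0.094]
box_left scene [251.6 289.4] 0.67 [0.624 0.107]
box_right side [2
[... 724 characters left out ...]
ene [142.9 192.4] 0.55 [ 0.255 -0.256]
panel scene [196.8 254.1] 0.43 [ 0.448 -0.02 ]
panel side [286.  196.1] 0.84 [ 0.251 -0.238]
cup scene [256.5 250.3] 0.18 [0.656 0.003]
cup side [194.3 212.4] 0.66 [0.404 0.143]
cup side [221.2 225.5] 0.55 [ 0.407 -0.007]
tape scene [189.7 304.8] 0.73 [0.397 0.128]
tape side [195.1 213.6] 0.59 [0.407 0.137]
tray scene [242.5 131.4] 0.94 [ 0.663 -0.332]
tray side [272.9 339.6] 0.58 [ 0.655 -0.325]
tin scene [256.  121.8] 0.65 [ 0.709 -0.344]
tin side [268.3 358.9] 0.62 [ 0.717 -0.327]
tin side [153.4 248.5] 0.34 [0.611 0.35 ]
tin side [196.2 212.9] 0.29 [0.403 0.132]
jar scene [223.5 142.5] 0.68 [ 0.595 -0.321]
jar side [273.6 322.8] 0.78 [ 0.608 -0.311]
```

```bash
python3 -c "
import cv2,numpy as np
a=cv2.imread('pics/scene0.png');b=cv2.imread('pics/side0.png')
cv2.imwrite('pics/both.png',cv2.resize(np.vstack([a[70:330,80:450],b[80:340,120:490]]),None,fx=1.15,fy=1.15))
cv2.imwrite('pics/crop.png',cv2.resize(np.hstack([a[100:250,150:300],b[150:300,140:290]]),(800,400)))"
```

```text
(no output)
```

View pics/both.png

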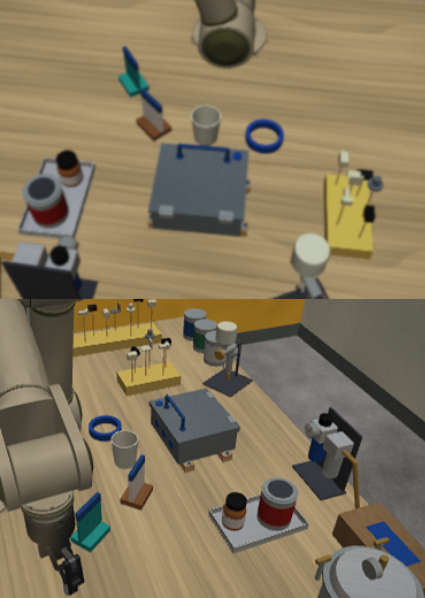

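View pics/crop.png

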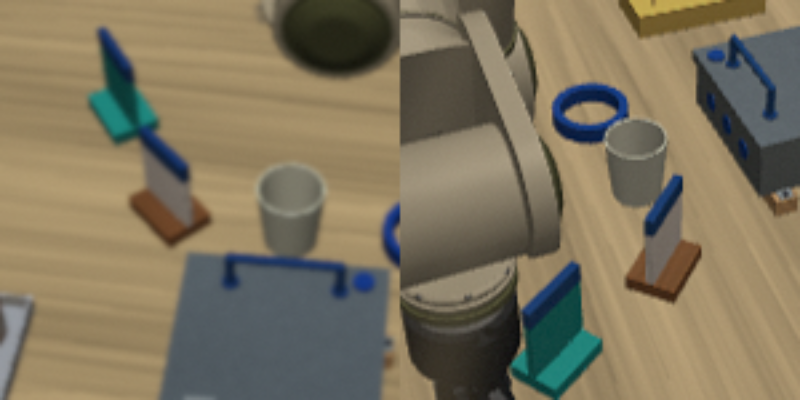

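Scene view: the panel meant is the white board with the brown foot (scene row 181, col 210; side about row 235, col 238). The turquoise look-alike is at scene (143,192). White with a brown foot fits the description, and the crop confirms it. The foam is to the left of the box.

```bash
cat >> h.py <<'E'
def plan(target,yaw,n=None):
    """rows from the measured pose to TCP target, tool down, tool x at world angle yaw (mod pi)"""
    s=ctrl.state();R0=R.from_rotvec(s['orientation']).as_matrix();p=np.array(s['position'])
    y0=np.arctan2(R0[1,0],R0[0,0]);dy=(yaw-y0+np.pi/2)%np.pi-np.pi/2
    d=R0.T@(np.array(target)-p)
    Rt=np.array([[np.cos(y0+dy),np.sin(y0+dy),0],[np.sin(y0+dy),-np.cos(y0+dy),0],[0,0,-1]])
    print('clock',s['clock'],'pos',p,'yaw',y0,'dyaw',dy,'q6',s['q'][5],'width',s['width'],'f',s['ft_force'])
    print('shift in current tool frame (units)',d/.2,' turn units',R.from_matrix(R0.T@Rt).as_rotvec()/1.5,'rows>=',np.linalg.norm(d)/.05,abs(dy)/.15,'; in final frame',Rt.T@(np.array(target)-p)/.2)
E
python3 - <<'E'
from h import *
np.set_printoptions(precision=3,suppress=True)
a=onz('scene',(149.5,203.6),.115);b=onz('scene',(164.5,220.5),.115);print(a,b,(a+b)/2,np.linalg.norm(a-b),np.degrees(np.arctan2(*(b-a)[1::-1])))
c='side'
a=onz(c,(150+178/2.667,140+(682-400)/2.667),.115);b=onz(c,(150+230/2.667,140+(650-400)/2.667),.115);print(a,b,(a+b)/2,np.linalg.norm(a-b),np.degrees(np.arctan2(*(b-a)[1::-1])))
m=np.array(ctrl.camera_model('wrist')['pose']);s=ctrl.state();R0=R.from_rotvec(s['orientation']).as_matrix()
print(R0.T@(m[:3,3]-s['position']),R0.T@m[:3,:3],ctrl.camera_model('wrist')['fx'])
# box edge yaw: blobs left to the networks
for t in('panel','lid_handle'):
  for c in('scene','side'):
    for d in ctrl.outline_of(c,t)[:2]: print(t,c,d['bbox'],d['confidence'],d['mask'].sum())
plan((.41,-.16,.27),0)
E
```

```text
[ 0.387 -0.179  0.115] [ 0.438 -0.118  0.115] [ 0.412 -0.148  0.115] 0.07909748268243454 50.13794452778185
[ 0.434 -0.13   0.115] [ 0.376 -0.197  0.115] [ 0.405 -0.163  0.115] 0.08844716709645079 -131.06772218032694
[ 0.    -0.073 -0.143] [[ 1.    -0.001  0.   ]
 [-0.001 -0.957 -0.288]
 [ 0.001  0.288 -0.957]] 284.5252599922193
panel scene [181.0, 110.3, 210.4, 154.9] 0.96 531
panel scene [195.2, 147.8, 231.0, 190.6] 0.77 752
panel side [222.4, 218.0, 255.4, 267.1] 0.79 768
panel side [249.3, 156.3, 327.6, 229.4] 0.75 3760
lid_handle scene [207.3, 193.1, 293.2, 260.0] 0.73 4889
lid_handle side [250.0, 159.8, 329.1, 211.0] 0.76 2493
clock 1.7 pos [ 0.151 -0.503  0.231] yaw -1.2799912287867068 dyaw 1.2799912287867068 q6 -0.22337018993436383 width 0.08549368561682898 f [-0.646 -0.244  0.99 ]
shift in current tool frame (units) [-1.271 -1.735 -0.194]  turn units [-0.     0.    -0.853] rows>= 8.635856377834937 8.533274858578046 ; in final frame [ 1.297 -1.715 -0.194]
```

play_rows --moves '[[[0,0,-0.05,0,0,-0.098,1],[0,0,-0.05,0,0,-0.098,1],[0,0,-0.05,0,0,-0.098,1],[0,0,-0.05,0,0,-0.098,1],[-0.02,-0.24,0,0,0,0,1],[-0.02,-0.24,0,0,0,0,1],[-0.02,-0.24,0,0,0,0,1],[-0.02,-0.24,0,0,0,0,1]]]'

```text
clock: 2.5
position: [0.2614, -0.3433, 0.2714]
orientation: [2.955, -1.066, 0.001]
ft_force: [0.6, -0.5, 1.2]
width: 0.0853
```

play_rows --moves '[[[-0.015,-0.24,0,0,0,0,1],[-0.015,-0.24,0,0,0,0,1],[0,-0.24,0,0,0,0,1],[0,-0.24,0,0,0,0,1],[0,-0.24,0,0,0,0,1],[0,0,0,0,0,0,1]]]'

```text
clock: 3.1
position: [0.4114, -0.1523, 0.2714]
orientation: [-2.958, 1.055, -0.001]
ft_force: [0.1, -0.8, 0.1]
width: 0.0854
```

```bash
python3 - <<'E'
from h import *
np.set_printoptions(precision=3,suppress=True)
plan((.41,-.155,.27),-.69)
im=ctrl.grab_frame('wrist');cm=ctrl.camera_model('wrist')
import pickle;pickle.dump(cm,open('w1.pkl','wb'));cv2.imwrite('pics/w1.png',im)
for t,z in dict(panel=0,lid_handle=.148).items():
    for d in ctrl.spot_point('wrist',t)[:2]: print(t,d['position'],d['confidence'],onz('wrist',d['position'],z,cm))
E
```

```text
clock 3.1 pos [ 0.411 -0.152  0.271] yaw -0.6852426595063728 dyaw -0.0047573404936271935 q6 0.0614802357522751 width 0.08536529648384183 f [ 0.08  -0.796  0.147]
shift in current tool frame (units) [0.003 0.015 0.007]  turn units [-0.001 -0.     0.003] rows>= 0.06673534724441585 0.03171560329084796 ; in final frame [0.003 0.015 0.007]
panel [259.6, 214.6] 0.87 [ 0.257 -0.244  0.   ]
panel [160.3, 249.2] 0.83 [ 0.405 -0.154  0.   ]
```

View pics/w1.png

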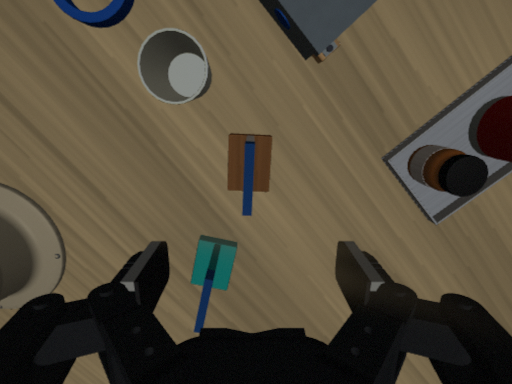

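The picture shows the panel's tape edge from (row 138, col 250) to (215, 247) with a brown foot, the turquoise look-alike at (262, 214), and the cup at (66, 172). The gripper is almost aligned.

```bash
python3 - <<'E'
from h import *
import pickle
np.set_printoptions(precision=4,suppress=True)
cm=pickle.load(open('w1.pkl','rb'));im=cv2.imread('pics/w1.png');hsv=cv2.cvtColor(im,cv2.COLOR_BGR2HSV)
roi=np.zeros(im.shape[:2],bool);roi[125:222,220:285]=1
blue=roi&(cv2.inRange(hsv,(105,120,50),(130,255,255))>0)
brown=roi&(cv2.inRange(hsv,(3,100,50),(17,255,200))>0)
for n,m in('blue',blue),('brown',brown):
    mm=cv2.morphologyEx(m.astype(np.uint8),cv2.MORPH_OPEN,np.ones((2,2)))
    r=cv2.minAreaRect(np.argwhere(mm)[:,::-1].astype(np.float32));bp=cv2.boxPoints(r)
    z=.115 if n=='blue' else .02
    P=np.array([onz('wrist',(q[1],q[0]),z,cm) for q in bp])
    c=P.mean(0);e=[P[1]-P[0],P[2]-P[1]];print(n,mm.sum(),bp.tolist(),c,[ (np.linalg.norm(v),np.degrees(np.arctan2(v[1],v[0]))) for v in e])
E
```

```text
blue 625 [[242.95849609375, 214.9547119140625], [246.05661010742188, 143.6981201171875], [254.99624633789062, 144.0867919921875], [251.89813232421875, 215.3433837890625]] [ 0.4048 -0.1554  0.115 ] [(np.float64(0.07966462134011501), np.float64(47.8472762316851)), (np.float64(0.009339456337849673), np.float64(-41.772699185527216))]
brown 1846 [[226.8877410888672, 190.91876220703125], [229.09010314941406, 133.65731811523438], [273.1787109375, 135.35302734375], [270.97637939453125, 192.61447143554688]] [ 0.4052 -0.1557  0.02  ] [(np.float64(0.08146164811129611), np.float64(47.13258337595033)), (np.float64(0.06011929202874906), np.float64(-41.46858001778103))]
```

play_rows --moves '[[[0,0,0.05,0,0,0.03,1],[-0.013,0.033,0.2,0,0,0,1],[0,0,0.2,0,0,0,1],[0,0,0.2,0,0,0,1],[0,0,0.2,0,0,0,1],[0,0,0.13,0,0,0,1],[0,0,0,0,0,0,1]]]'

```text
clock: 3.95
position: [0.4008, -0.1597, 0.073]
orientation: [-2.928, 1.135, 0.009]
ft_force: [0.6, -0.9, 0.6]
width: 0.0854
```

play_rows --moves '[[[0,0,0,0,0,0,0],[0,0,0,0,0,0,0],[0,0,0,0,0,0,0],[0,0,0,0,0,0,0],[0,0,0,0,0,0,0],[0,0,0,0,0,0,0]]]' --squeeze 40

```text
clock: 4.55
position: [0.4028, -0.1594, 0.0754]
orientation: [2.931, -1.131, 0.0]
ft_force: [-0.2, 1.1, -2.3]
width: 0.0096
```

```bash
python3 - <<'E'
from h import *
np.set_printoptions(precision=4,suppress=True)
plan((.405,-.1555,.075),-.735)
# box / foam estimate, several frames averaged incl. triangulation
Z=dict(box=0,box_left=0,box_right=0,lid_hinge=.105,lid_handle=.148,foam=0,foam_left=0,foam_right=0)
for c in('scene','side'): ctrl.grab_frame(c)
for t,z in Z.items():
    l=[]
    for c in('scene','side'):
        for d in ctrl.spot_point(c,t)[:1]:
            print(t,c,np.round(d['position'],1),round(d['confidence'],2),onz(c,d['position'],z)[:2]);l.append(ray(c,d['position']))
    if len(l)==2: print('   tri',tri(l))
E
```

```text
clock 4.55 pos [ 0.4028 -0.1594  0.0754] yaw -0.7368866858126717 dyaw 0.0018866858126718178 q6 0.08837059677077293 width 0.009620523633722018 f [-0.2089  1.0682 -2.2917]
shift in current tool frame (units) [-0.0051 -0.0217  0.0021]  turn units [ 0.     -0.0001 -0.0013] rows>= 0.08950576231953268 0.012577905417812119 ; in final frame [-0.0051 -0.0217  0.0021]
box scene [245.3 255.6] 0.67 [0.6181 0.0116]
box side [202.6 286.5] 0.96 [0.6343 0.0179]
   tri [0.6275 0.0106 0.0098]
box_left scene [252.  286.6] 0.59 [0.6266 0.0992]
box_right side [222.  300.5] 0.74 [ 0.6388 -0.0886]
lid_hinge scene [256.3 249.6] 0.77 [0.7205 0.0127]
lid_hinge side [176.  311.2] 0.71 [0.7115 0.0052]
   tri [0.7161 0.0123 0.0987]
lid_handle scene [197.6 257.1] 0.73 [0.5671 0.0077]
lid_handle side [172.2 272.5] 0.84 [0.5727 0.0111]
   tri [0.5705 0.0076 0.1514]
foam scene [261.9 384.2] 0.55 [0.6171 0.3642]
foam side [150.6 247.4] 0.81 [0.6134 0.3712]
   tri [0.6143 0.3663 0.0005]
foam_left scene [261.6 400.8] 0.68 [0.6092 0.4087]
foam_left side [145.6 242.5] 0.78 [0.6066 0.413 ]
   tri [0.6073 0.4101 0.0001]
foam_right scene [253.8 360.5] 0.73 [0.601  0.3001]
foam_right side [159.7 254.8] 0.81 [0.6197 0.3004]
   tri [0.6127 0.2949 0.0093]
```

play_rows --moves '[[[0,0,-0.08,0,0,0,0],[0,0,-0.2,0,0,0,0],[0,0,-0.2,0,0,-0.0983,0],[0,0,-0.2,0,0,-0.0983,0],[0,0,-0.2,0,0,-0.0983,0],[0,0,-0.2,0,0,-0.0983,0],[0,0,0,0,0,-0.0983,0]]]'

```text
clock: 6.15
position: [0.4041, -0.1603, 0.2961]
orientation: [3.136, 0.01, 0.011]
ft_force: [1.1, -0.7, -2.5]
width: 0.0095
```

play_rows --moves '[[[0.08,-0.12,0,0,0,0,0],[0.13,-0.2,0,0,0,0,0],[0.13,-0.2,0,0,0,0,0],[0.13,-0.2,0,0,0,0,0],[0.13,-0.2,0,0,0,0,0],[0.13,-0.2,0,0,0,0,0],[0.13,-0.2,0,0,0,0,0],[0.13,-0.2,0,0,0,0,0]]]'

```text
clock: 6.95
position: [0.6014, 0.1465, 0.2911]
orientation: [3.141, 0.001, -0.0]
ft_force: [0.0, -1.8, -1.9]
width: 0.0096
```

play_rows --moves '[[[0.1,-0.2,0,0,0,0,0],[0.05,-0.117,0,0,0,0,0],[0,0,0,0,0,0,0],[0,0,0,0,0,0,0]]]'

```text
clock: 7.35
position: [0.6307, 0.2081, 0.2906]
orientation: [3.141, 0.001, -0.002]
ft_force: [-0.4, -0.0, -1.4]
width: 0.0096
```

```bash
python3 - <<'E'
from h import *
import pickle
np.set_printoptions(precision=4,suppress=True)
plan((.63,.208,.28),0)
im=ctrl.grab_frame('wrist');cm=ctrl.camera_model('wrist')
pickle.dump(cm,open('w2.pkl','wb'));cv2.imwrite('pics/w2.png',im)
Z=dict(box=0,box_left=0,lid_hinge=.105,lid_handle=.148,foam_left=0,foam_right=0)
for t,z in Z.items():
    for d in ctrl.spot_point('wrist',t)[:1]: print(t,d['position'],d['confidence'],onz('wrist',d['position'],z,cm))
E
```

```text
clock 7.35 pos [0.6307 0.2081 0.2906] yaw 0.0008746648802424136 dyaw -0.0008746648802424595 q6 0.14191617694871222 width 0.009556539757791103 f [-0.4141 -0.0336 -1.4111]
shift in current tool frame (units) [-0.0033  0.0005  0.053 ]  turn units [0.0003 0.0007 0.0006] rows>= 0.2125683377656417 0.0058310992016163965 ; in final frame [-0.0034  0.0006  0.053 ]
box [280.4, 129.5] 0.27 [ 0.4151 -0.0119  0.    ]
box_left [191.1, 253.1] 0.42 [0.6318 0.1519 0.    ]
foam_right [91.4, 242.0] 0.59 [0.6155 0.3015 0.    ]
```

View pics/w2.png

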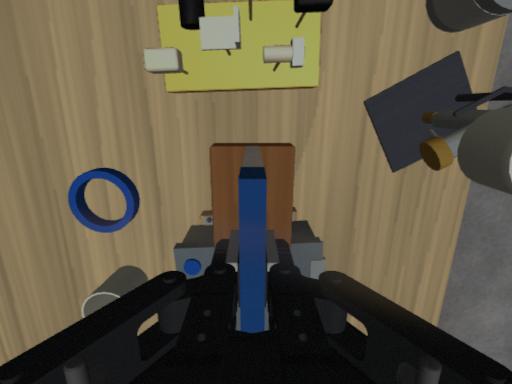

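Foam's near edge runs from (92,166) to (86,320). The board is in the jaws with its foot square. Part of the box's left side shows at rows 210-270. Next I need the box yaw from the lid corners.

```bash
python3 -c "
import cv2,numpy as np
a=cv2.imread('pics/scene0.png');b=cv2.imread('pics/side0.png')
cv2.imwrite('pics/box.png',np.hstack([cv2.resize(a[185:285,200:300],(400,400),interpolation=cv2.INTER_CUBIC),cv2.resize(b[150:250,240:340],(400,400),interpolation=cv2.INTER_CUBIC)]))"
```

```text
(no output)
```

View pics/box.png

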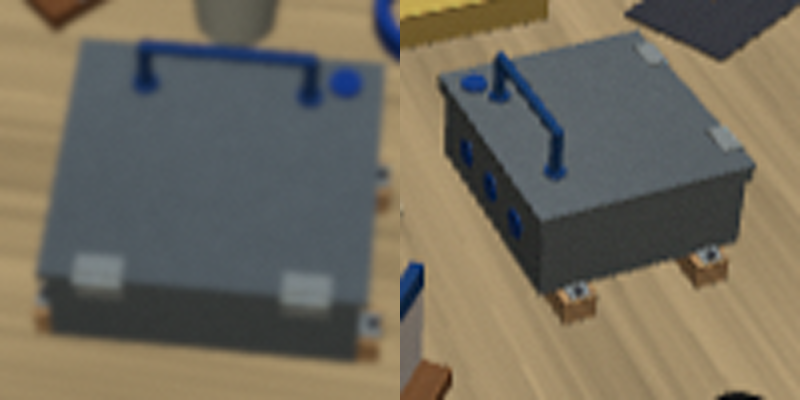

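```bash
python3 - <<'E'
from h import *
import pickle
np.set_printoptions(precision=4,suppress=True)
S=np.array([[80,41],[383,66],[365,303],[38,275]])/4+[200,185]
D=(np.array([[542,220],[438,76],[638,32],[752,168]])-[400,0])/4+[240,150]
# order FR, FL, BL, BR
al=[]
for c,q in('scene',S),('side',D):
    P=np.array([onz(c,(v,u),.107) for u,v in q]);al.append(P)
A,B=al
T=np.array([tri([ray('scene',(S[i][1],S[i][0])),ray('side',(D[i][1],D[i][0]))]) for i in range(4)])
for P in(A,B,T):
    f,l=P[1]-P[0],P[2]-P[1];r=P[3]-P[0];b=P[2]-P[3]
    yw=[np.arctan2(-v[0],v[1]) for v in(f,b)]+[np.arctan2(v[1],v[0]) for v in(l,r)]
    print(P.mean(0),'yaw deg',np.degrees(yw),np.degrees(np.mean(yw)),'len',[np.linalg.norm(v) for v in(f,b,l,r)])
# handle ends of the bar
for c,pts in('scene',[(147,46),(312,60)]),('side',[(557-400,133),(500-400,57)]):
    o=np.array([200,185] if c=='scene' else [240,150]);h=[onz(c,(p[1]/4+o[1],p[0]/4+o[0]),.151) for p in pts];print('bar',c,h,(h[0]+h[1])/2,np.degrees(np.arctan2(-(h[1]-h[0])[0],(h[1]-h[0])[1])))
cm=pickle.load(open('w2.pkl','rb'))
for z in(0,.04): print('foam edge',[onz('wrist',p,z,cm) for p in((92,166),(86,320))])
im=cv2.imread('pics/w2.png');hsv=cv2.cvtColor(im,cv2.COLOR_BGR2HSV)
m=cv2.inRange(hsv,(22,120,80),(34,255,255))>0
pts=[(np.max(np.where(m[:120,c])[0]),c) for c in(175,220,260,300,312)]
print(pts,[onz('wrist',p,0,cm)[:2] for p in pts],[im[p[0]-6:p[0]+2,p[1]].tolist() for p in pts[:1]])
# panel in hand: foot
br=(cv2.inRange(hsv,(3,100,40),(17,255,200))>0);br[:140]=0;br[190:]=0;br[:,:200]=0;br[:,305:]=0
for r in(150,165,180): 
    cs=np.where(br[r])[0];z=.2906-.0754+.02;print(r,cs.min(),cs.max(),onz('wrist',(r,(cs.min()+cs.max())/2),z,cm))
print('foot far edge',onz('wrist',(np.where(br[:,280])[0].min(),252),z,cm))
E
```

```text
[0.6305 0.0097 0.107 ] yaw deg [2.8711 3.185  2.6009 3.5581] 3.0537828796838005 len [np.float64(0.20663529605518863), np.float64(0.20350074810800287), np.float64(0.18699010912713362), np.float64(0.1881165601795923)]
[0.6275 0.0068 0.107 ] yaw deg [3.556  1.6759 2.4128 2.1286] 2.4433259715637536 len [np.float64(0.20495900238352438), np.float64(0.20584281873071272), np.float64(0.18970654766595466), np.float64(0.18297237470772978)]
[0.6289 0.0094 0.1047] yaw deg [3.2908 2.4232 2.3834 3.3704] 2.86697671824847 len [np.float64(0.20696454836656064), np.float64(0.20375380368405618), np.float64(0.18906767333154845), np.float64(0.1859938511182548)]
bar scene [array([ 0.574, -0.045,  0.151]), array([0.5689, 0.0628, 0.151 ])] [0.5715 0.0089 0.151 ] 2.7004749733022213
bar side [array([ 0.5693, -0.0538,  0.151 ]), array([0.5642, 0.0565, 0.151 ])] [0.5667 0.0014 0.151 ] 2.68089967892527
foam edge [array([0.5061, 0.3006, 0.    ]), array([0.7272, 0.3089, 0.    ])]
foam edge [array([0.5175, 0.2987, 0.04  ]), array([0.7182, 0.3063, 0.04  ])]
[(np.int64(90), 175), (np.int64(89), 220), (np.int64(87), 260), (np.int64(86), 300), (np.int64(85), 312)] [array([0.5193, 0.3033]), array([0.584 , 0.3047]), array([0.6413, 0.3075]), array([0.6986, 0.3089]), array([0.7157, 0.3102])] [[[76, 159, 163], [78, 160, 164], [75, 158, 163], [76, 158, 163], [76, 158, 162], [75, 157, 163], [67, 145, 156], [46, 103, 127]]]
150 210 294 [0.6301 0.2515 0.2352]
165 210 294 [0.6301 0.2409 0.2352]
180 211 293 [0.6302 0.23   0.2352]
foot far edge [0.6301 0.2564 0.2352]
```

play_rows --moves '[[[0,0,0,0,0,-0.031,0],[-0.057,0.038,0,0,0,0,0],[0,0,0.2,0,0,0,0],[0,0,0.22,0,0,0,0],[0,0,0.22,0,0,0,0],[0,0,0.2,0,0,0,0],[0,0,0.12,0,0,0,0],[0,0,0.06,0,0,0,0]]]'

```text
clock: 8.5
position: [0.6188, 0.1995, 0.085]
orientation: [3.14, 0.073, -0.005]
ft_force: [-0.0, -0.7, -1.1]
width: 0.0095
```

play_rows --moves '[[[0,0,0.03,0,0,0,0],[0,0,0,0,0,0,0],[0,0,0,0,0,0,0]]]'

```text
clock: 8.8
position: [0.6205, 0.2, 0.0829]
orientation: [-3.14, -0.073, -0.004]
ft_force: [0.4, -0.5, -2.2]
width: 0.0095
```

```bash
python3 - <<'E'
from h import *
np.set_printoptions(precision=4,suppress=True)
plan((.6198,.200,.0755),.048)
ims=[ctrl.grab_frame(c) for c in('scene','side')]
a=ims[0][170:320,250:450];b=ims[1][90:240,180:380]
cv2.imwrite('pics/place.png',np.vstack([cv2.resize(a,(400,300)),cv2.resize(b,(400,300))]))
E
```

```text
clock 8.8 pos [0.6205 0.2    0.0829] yaw 0.04664224543382134 dyaw 0.0013577545661787038 q6 0.08573117570609023 width 0.009458053882487648 f [ 0.4224 -0.5477 -2.2289]
shift in current tool frame (units) [-0.0034 -0.0004  0.0368]  turn units [-0.0002 -0.0016 -0.0009] rows>= 0.14773346701037138 0.009051697107858026 ; in final frame [-0.0033 -0.0004  0.0368]
```

View pics/place.png

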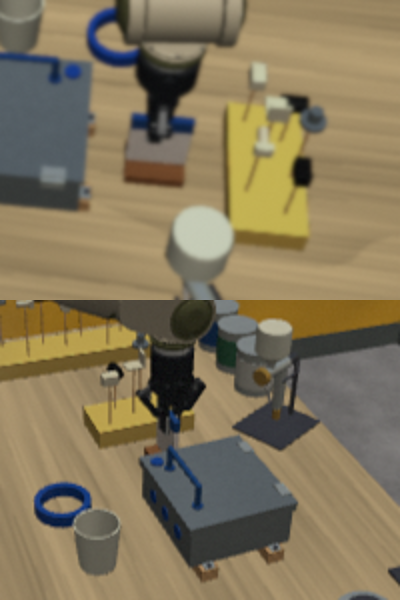

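The board hangs 7 mm above the bench, square to the box and about midway, and the foam is clear. Next I check its position from the foot's edge, then lower it.

play_rows --moves '[[[-0.002,0,0.015,0,0,0,0],[0,0,0.015,0,0,0,0],[0,0,0.006,0,0,0,0],[0,0,0,0,0,0,0]]]'

```text
clock: 9.3
position: [0.6197, 0.1997, 0.0752]
orientation: [3.141, 0.073, 0.002]
ft_force: [-3.0, -1.1, 6.8]
width: 0.0097
```

```bash
python3 - <<'E'
from h import *
np.set_printoptions(precision=4,suppress=True)
plan((.6198,.200,.0755),.048)
im=ctrl.grab_frame('scene');cv2.imwrite('pics/s3.png',im)
h=cv2.cvtColor(im,cv2.COLOR_BGR2HSV);m=(cv2.inRange(h,(0,110,30),(14,255,220))>0);roi=np.zeros_like(m);roi[225:275,302:352]=1;m&=roi
ys,xs=np.where(m);print(m.sum(),xs.min(),xs.max(),ys.min(),ys.max())
e=[(np.where(m[:,c])[0].max()+.5,c) for c in range(xs.min()+3,xs.max()-2,4)]
print(np.array([onz('scene',p,0)[:2] for p in e]))
mid=(ys[xs==xs.min()].max()+.5,xs.min()-.5),(ys[xs==xs.max()].max()+.5,xs.max()+.5)
P=[onz('scene',p,.0) for p in mid];print(mid,P,(P[0]+P[1])/2)
for d in ctrl.spot_point('scene','panel')[:2]:print(d['position'],d['confidence'],onz('scene',d['position'],0))
# compare with foam near edge in same camera: yellow
for d in ctrl.spot_point('scene','foam_right')[:1]:print(onz('scene',d['position'],0))
E
```

```text
clock 9.3 pos [0.6197 0.1997 0.0752] yaw 0.04679232117237865 dyaw 0.0012076788276214057 q6 0.08567132768320561 width 0.009675648777955697 f [-2.9647 -1.1414  6.7887]
shift in current tool frame (units) [ 0.0005 -0.0012 -0.0016]  turn units [ 0.0001 -0.0008 -0.0008] rows>= 0.008348737904744323 0.008051192184142705 ; in final frame [ 0.0005 -0.0012 -0.0016]
297 312 340 251 263
[[0.6448 0.1788]
 [0.6432 0.1895]
 [0.6446 0.2005]
 [0.6429 0.2112]
 [0.6444 0.2221]
 [0.6427 0.2327]]
((np.float64(260.5), np.float64(311.5)), (np.float64(263.5), np.float64(340.5))) [array([0.6431, 0.1692, 0.    ]), array([0.6404, 0.2474, 0.    ])] [0.6418 0.2083 0.    ]
[143.8, 196.2] 0.86 [ 0.2569 -0.2425  0.    ]
[255.0, 322.5] 0.71 [0.621  0.1974 0.    ]
[0.6007 0.3045 0.    ]
```

play_rows --moves '[[[0,0,0,0,0,0,0.3],[0,0,0,0,0,0,0.6],[0,0,0,0,0,0,0.8],[0,0,0,0,0,0,0.8],[0,0,-0.05,0,0,0,0.8],[0,0,-0.15,0,0,0,0.8],[0,0,-0.22,0,0,0,0.8],[0,0,-0.22,0,0,0,0.8]]]'

```text
clock: 10.25
position: [0.619, 0.1999, 0.2042]
orientation: [-3.141, -0.073, 0.0]
ft_force: [-0.7, -0.2, -0.2]
width: 0.068
```

play_rows --moves '[[[0,0,-0.22,0,0,0,0.8],[0,0,-0.22,0,0,0,0.8],[0,0,-0.1,0,0,0,0.8],[0,0,0,0,0,0,0.8]]]'

```text
clock: 10.65
position: [0.6199, 0.2, 0.3144]
orientation: [-3.14, -0.073, -0.011]
ft_force: [0.0, 0.5, -0.7]
width: 0.0683
```

```bash
python3 - <<'E'
from h import *
import pickle
np.set_printoptions(precision=4,suppress=True)
plan((.569,.006,.29),.048)
im=ctrl.grab_frame('wrist');cm=ctrl.camera_model('wrist');pickle.dump(cm,open('w3.pkl','wb'));cv2.imwrite('pics/w3.png',im)
s=ctrl.grab_frame('scene');cv2.imwrite('pics/s4.png',s)
E
```

```text
clock 10.65 pos [0.6199 0.2    0.3144] yaw 0.04679343575046156 dyaw 0.0012065642495384665 q6 0.08575811018813705 width 0.06831717703464216 f [ 0.0387  0.524  -0.6714]
shift in current tool frame (units) [-0.3003  0.9571  0.1191]  turn units [-0.0004 -0.0047 -0.0008] rows>= 4.040516458320808 0.008043761663589777 ; in final frame [-0.3006  0.9566  0.1219]
```

View pics/w3.png

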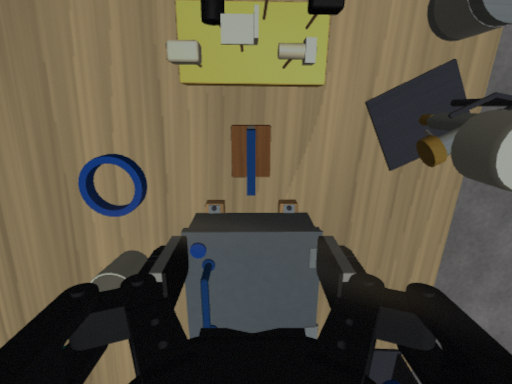

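The board stands upright with its foot at rows 125-178, cols 231-270. The foam edge is at row 84, and the lid's left edge is at about row 229-233 (cols 184-322).

```bash
python3 - <<'E'
from h import *
import pickle
np.set_printoptions(precision=4,suppress=True)
cm=pickle.load(open('w3.pkl','rb'));im=cv2.imread('pics/w3.png')
h=cv2.cvtColor(im,cv2.COLOR_BGR2HSV)
m=(cv2.inRange(h,(2,110,40),(14,255,220))>0);roi=np.zeros_like(m);roi[118:184,224:278]=1;m&=roi
m=cv2.morphologyEx(m.astype(np.uint8),cv2.MORPH_CLOSE,np.ones((15,15)))
q=cv2.boxPoints(cv2.minAreaRect(np.argwhere(m)[:,::-1].astype(np.float32)))
P=np.array([onz('wrist',(v,u),.02,cm) for u,v in q]);print('foot px',q.tolist(),P.mean(0));print(P)
print('foam',[onz('wrist',p,.04,cm)[:2] for p in((84.5,180),(84.5,327))])
y=cv2.inRange(h,(22,120,80),(34,255,255))>0
print([np.where(y[:110,c])[0].max() for c in(190,230,270,320)])
print('lid edge',[onz('wrist',p,.106,cm)[:2] for p in((229.5,184),(229.5,322))])
g=cv2.cvtColor(im,cv2.COLOR_BGR2GRAY)
for c in(230,250,270): print(c,g[205:242,c].tolist())
# board top edge
b=(cv2.inRange(h,(105,120,40),(130,255,255))>0);r=np.zeros_like(b);r[122:200,240:262]=1;b&=r
q=cv2.boxPoints(cv2.minAreaRect(np.argwhere(b)[:,::-1].astype(np.float32)))
P=np.array([onz('wrist',(v,u),.115,cm) for u,v in q]);print('top',P.mean(0),P)
E
```

```text
foot px [[230.99996948242188, 125.0], [268.9999694824219, 125.0], [268.9999694824219, 176.0], [230.99996948242188, 176.0]] [0.6163 0.208  0.02  ]
[[0.5863 0.2455 0.02  ]
 [0.6428 0.2482 0.02  ]
 [0.6478 0.1705 0.02  ]
 [0.5884 0.1677 0.02  ]]
foam [array([0.5167, 0.2973]), array([0.7171, 0.3069])]
[np.int64(82), np.int64(83), np.int64(83), np.int64(84)]
lid edge [array([0.5333, 0.1126]), array([0.7166, 0.1211])]
230 [114, 114, 114, 114, 114, 113, 113, 99, 38, 38, 40, 39, 38, 40, 42, 41, 44, 43, 44, 46, 48, 49, 50, 49, 49, 50, 56, 73, 82, 82, 82, 81, 82, 79, 82, 81, 81]
250 [112, 110, 110, 111, 111, 111, 110, 98, 36, 38, 38, 37, 40, 37, 39, 40, 41, 42, 44, 43, 44, 47, 47, 47, 49, 48, 57, 75, 80, 81, 80, 78, 80, 80, 81, 81, 80]
270 [121, 121, 122, 120, 119, 120, 119, 104, 36, 38, 34, 35, 38, 39, 37, 37, 39, 40, 39, 39, 42, 41, 44, 44, 43, 47, 54, 76, 80, 81, 80, 80, 79, 79, 80, 80, 79]
top [0.6173 0.2084 0.115 ] [[0.6148 0.1686 0.115 ]
 [0.6114 0.2478 0.115 ]
 [0.6195 0.2482 0.115 ]
 [0.6235 0.169  0.115 ]]
```

The board stands well: centre (.617,.208), target about (.619,.207), square to within 1°. Now to the handle.

play_rows --moves '[[[-0.04,0.12,0,0,0,0,0.6],[-0.06,0.2,0,0,0,0,0.6],[-0.06,0.2,0.04,0,0,0,0.6],[-0.06,0.2,0.04,0,0,0,0.6],[-0.06,0.157,0.04,0,0,0,0.6],[-0.02,0.08,0,0,0,0,0.6],[0,0,0,0,0,0,0.6],[0,0,0,0,0,0,0.6]]]'

```text
clock: 11.55
position: [0.5685, 0.0065, 0.2858]
orientation: [-3.14, -0.074, 0.001]
ft_force: [0.5, 1.1, -0.3]
width: 0.0509
```

```bash
python3 - <<'E'
from h import *
import pickle
np.set_printoptions(precision=4,suppress=True)
im=ctrl.grab_frame('wrist');cm=ctrl.camera_model('wrist');cv2.imwrite('pics/w4.png',im);pickle.dump(cm,open('w4.pkl','wb'))
h=cv2.cvtColor(im,cv2.COLOR_BGR2HSV)
b=cv2.inRange(h,(105,120,40),(130,255,255))
n,l,st,ce=cv2.connectedComponentsWithStats(b)
for i in range(1,n):
    if st[i,4]>60:
        q=cv2.boxPoints(cv2.minAreaRect(np.argwhere(l==i)[:,::-1].astype(np.float32)));P=np.array([onz('wrist',(v,u),.15,cm) for u,v in q])
        print(st[i],ce[i],P.mean(0),np.round(P[:,:2],4).tolist())
plan((.569,.006,.1293),.048)
E
```

```text
[308   0  13  17 188] [313.9734   7.9468] [0.6136 0.1633 0.15  ] [[0.609, 0.1571], [0.6087, 0.1696], [0.6181, 0.1695], [0.6186, 0.157]]
[  89    7   81   85 2818] [126.8031  47.9152] [0.4531 0.1216 0.15  ] [[0.402, 0.1244], [0.4521, 0.1673], [0.5044, 0.1213], [0.4539, 0.0734]]
[231  91  21  22 361] [240.9751 101.626 ] [0.5541 0.084  0.15  ] [[0.5445, 0.0929], [0.563, 0.0938], [0.5639, 0.0751], [0.545, 0.0742]]
[ 246  116   16  119 1188] [253.5269 171.2769] [0.5695 0.0107 0.15  ] [[0.5593, 0.0712], [0.5735, 0.0719], [0.5806, -0.0498], [0.5645, -0.0506]]
[446 304  55  35 762] [471.2428 320.9698] [ 0.8391 -0.1528  0.15  ] [[0.8008, -0.1358], [0.8089, -0.1181], [0.877, -0.1689], [0.8697, -0.1883]]
[  0 315  50  42 417] [ 21.4101 336.6187] [ 0.3018 -0.1966  0.15  ] [[0.2652, -0.2214], [0.3339, -0.1623], [0.3385, -0.1713], [0.2694, -0.2314]]
clock 11.6 pos [0.5686 0.0069 0.2859] yaw 0.047709449776817264 dyaw 0.0002905502231826951 q6 -0.24170701444476878 width 0.05113638644502153 f [-0.0474  0.133  -0.6175]
shift in current tool frame (units) [0.0018 0.005  0.7832]  turn units [-0.0003  0.0001 -0.0002] rows>= 3.1330576474177496 0.001937001487884634 ; in final frame [0.0017 0.0047 0.7832]
```

View pics/w4.png

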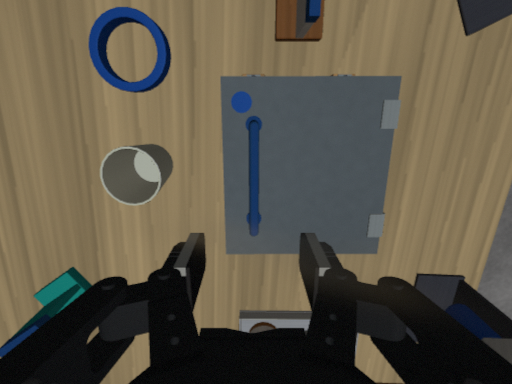

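Bar runs from (120,254) to (235,254), centred under the jaws, with nothing else near.

play_rows --moves '[[[0.005,-0.01,0.15,0,0,0,0.6],[0,0,0.2,0,0,0,0.6],[0,0,0.2,0,0,0,0.6],[0,0,0.15,0,0,0,0.6],[0,0,0.083,0,0,0,0.6],[0,0,0,0,0,0,0.6],[0,0,0,0,0,0,0.6]]]'

```text
clock: 12.3
position: [0.5698, 0.0087, 0.1302]
orientation: [3.141, 0.075, 0.001]
ft_force: [-0.0, 0.3, -0.6]
width: 0.0514
```

play_rows --moves '[[[0,0,0,0,0,0,0],[0,0,0,0,0,0,0],[0,0,0,0,0,0,0],[0,0,0,0,0,0,0],[0,0,0,0,0,0,0],[0,0,0,0,0,0,0]]]' --squeeze 40

```text
clock: 12.9
position: [0.57, 0.008, 0.1304]
orientation: [3.141, 0.073, 0.004]
ft_force: [2.8, 2.0, 5.6]
width: 0.0082
```

```bash
python3 - <<'E'
from h import *
import pickle
np.set_printoptions(precision=4,suppress=True)
plan((.569,.009,.1293),.048)
cm=pickle.load(open('w4.pkl','rb'))
P=np.array([onz('wrist',p,.108,cm) for p in((77,221),(77,400),(254,379),(254,226))]);print(P,P.mean(0))
a0=np.arctan2(.043,.155);r=np.hypot(.043,.155)
th=np.radians([0,1,3,5.5,8,11,14,17,20,23,26,29,32,35,38,41,44,46.5,48.5,49.5,50])
X=-r*np.cos(a0+th);Z=r*np.sin(a0+th)
for t,dx,dz,x,z in zip(np.degrees(th[1:]),np.diff(X)/.2,np.diff(Z)/.2,X[1:]-X[0],Z[1:]-Z[0]):print(round(t,1),round(dx,4),round(-dz,4),'cum',round(x,4),round(z,4))
E
```

```text
clock 12.9 pos [0.57   0.008  0.1304] yaw 0.04672734884470957 dyaw 0.0012726511552905162 q6 -0.23859089645128753 width 0.008161803809635352 f [2.776  2.     5.5855]
shift in current tool frame (units) [-0.0046 -0.0054  0.0053]  turn units [ 0.0001 -0.0016 -0.0008] rows>= 0.03523031942546091 0.00848434103527011 ; in final frame [-0.0046 -0.0054  0.0053]
[[ 0.5306  0.1082  0.108 ]
 [ 0.7182  0.1173  0.108 ]
 [ 0.7328 -0.0895  0.108 ]
 [ 0.5405 -0.0989  0.108 ]] [0.6305 0.0093 0.108 ]
1.0 0.0039 -0.0135 cum 0.0008 0.0027
3.0 0.0084 -0.0268 cum 0.0025 0.0081
5.5 0.0119 -0.033 cum 0.0048 0.0147
8.0 0.0133 -0.0325 cum 0.0075 0.0212
11.0 0.0178 -0.0382 cum 0.0111 0.0288
14.0 0.0198 -0.0372 cum 0.015 0.0362
17.0 0.0217 -0.0361 cum 0.0193 0.0434
20.0 0.0235 -0.0349 cum 0.0241 0.0504
23.0 0.0253 -0.0336 cum 0.0291 0.0571
26.0 0.0271 -0.0323 cum 0.0345 0.0636
29.0 0.0287 -0.0308 cum 0.0403 0.0698
32.0 0.0303 -0.0292 cum 0.0463 0.0756
35.0 0.0318 -0.0276 cum 0.0527 0.0811
38.0 0.0332 -0.0259 cum 0.0593 0.0863
41.0 0.0345 -0.0241 cum 0.0662 0.0911
44.0 0.0357 -0.0223 cum 0.0734 0.0956
46.5 0.0306 -0.0171 cum 0.0795 0.099
48.5 0.025 -0.0127 cum 0.0845 0.1016
49.5 0.0127 -0.006 cum 0.087 0.1028
50.0 0.0064 -0.0029 cum 0.0883 0.1034
```

play_rows --moves '[[[0.004,0,-0.0135,0,0,0,0],[0.0084,0,-0.027,0,0,0,0],[0.012,0,-0.033,0,0,0,0],[0.0133,0,-0.0325,0,0,0,0],[0,0,0,0,0,0,0],[0,0,0,0,0,0,0]]]'

```text
clock: 13.5
position: [0.5765, 0.0083, 0.15]
orientation: [-3.141, -0.073, 0.002]
ft_force: [4.0, 0.5, -6.0]
width: 0.0084
```

```bash
python3 - <<'E'
from h import *
np.set_printoptions(precision=4,suppress=True)
plan((.57,.008,.1304),.048)
im=ctrl.grab_frame('side');b=ctrl.grab_frame('scene')
cv2.imwrite('pics/l1.png',np.hstack([cv2.resize(im[110:250,220:360],(400,400)),cv2.resize(b[150:290,190:330],(400,400))]))
E
```

```text
clock 13.5 pos [0.5765 0.0083 0.15  ] yaw 0.04678544687126225 dyaw 0.0012145531287377498 q6 -0.2354657282096835 width 0.008396471053997675 f [ 4.0107  0.4586 -6.018 ]
shift in current tool frame (units) [-0.0324  0.      0.0979]  turn units [-0.0001  0.0007 -0.0008] rows>= 0.41267199411724226 0.008097020858251666 ; in final frame [-0.0325 -0.0001  0.0979]
```

View pics/l1.png

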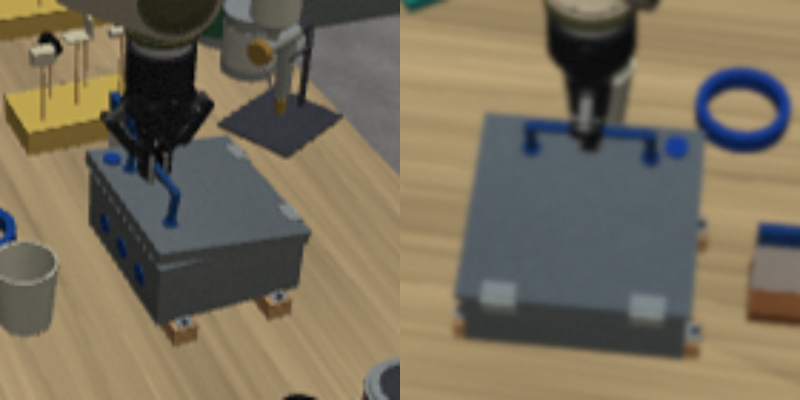

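The lid is lifting with the bar held, with a gap visible at the front edge in the side view. Continue.

play_rows --moves '[[[0.0178,0,-0.0382,0,0,0,0],[0.0198,0,-0.0372,0,0,0,0],[0.0217,0,-0.0361,0,0,0,0],[0.0235,0,-0.0349,0,0,0,0],[0.0253,0,-0.0336,0,0,0,0],[0.0271,0,-0.0323,0,0,0,0],[0,0,0,0,0,0,0],[0,0,0,0,0,0,0]]]'

```text
clock: 14.4
position: [0.6032, 0.0096, 0.1944]
orientation: [3.141, 0.074, -0.003]
ft_force: [-9.5, 0.3, 2.6]
width: 0.0084
```

```bash
python3 - <<'E'
from h import *
np.set_printoptions(precision=4,suppress=True)
plan((.57+.0345,.008+.0016,.1304+.0636),.048)
E
```

```text
clock 14.4 pos [0.6032 0.0096 0.1944] yaw 0.046963758224336925 dyaw 0.0010362417756630826 q6 -0.22464661443777792 width 0.008392270336127714 f [-9.459   0.2578  2.5911]
shift in current tool frame (units) [0.0063 0.0003 0.0022]  turn units [ 0.0001  0.0012 -0.0007] rows>= 0.026625388246626486 0.006908278504420551 ; in final frame [0.0063 0.0003 0.0022]
```

play_rows --moves '[[[0.0287,0,-0.0308,0,0,0,0],[0.0303,0,-0.0292,0,0,0,0],[0.0318,0,-0.0276,0,0,0,0],[0.0332,0,-0.0259,0,0,0,0],[0.0345,0,-0.0241,0,0,0,0],[0.0357,0,-0.0223,0,0,0,0],[0,0,0,0,0,0,0],[0,0,0,0,0,0,0]]]'

```text
clock: 15.2
position: [0.6423, 0.0115, 0.2286]
orientation: [3.14, 0.074, 0.002]
ft_force: [-12.5, 0.8, 12.9]
width: 0.0087
```

```bash
python3 - <<'E'
from h import *
np.set_printoptions(precision=4,suppress=True)
plan((.57+.0883,.0125,.1304+.1034),.048)
E
```

```text
clock 15.2 pos [0.6423 0.0115 0.2286] yaw 0.047049295796091066 dyaw 0.0009507042039089697 q6 -0.21096161270572106 width 0.008715285055055987 f [-12.5028   0.8444  12.8557]
shift in current tool frame (units) [ 0.0801 -0.0014 -0.0258]  turn units [ 0.0005 -0.0008 -0.0006] rows>= 0.3366117594348744 0.006338028026059798 ; in final frame [ 0.08   -0.0013 -0.0259]
```

play_rows --moves '[[[0.026,0,-0.019,0,0,0,0],[0.022,0,-0.016,0,0,0,0],[0.014,0,-0.01,0,0,0,0],[0.006,0,-0.004,0,0,0,0],[0,0,0,0,0,0,0],[0,0,0,0,0,0,0],[0,0,0,0,0,0,0]]]'

```text
clock: 15.9
position: [0.6561, 0.0122, 0.2365]
orientation: [3.141, 0.074, 0.001]
ft_force: [-4.4, 1.3, 3.4]
width: 0.0087
```

```bash
python3 - <<'E'
from h import *
np.set_printoptions(precision=4,suppress=True)
plan((.57+.0883,.0125,.1304+.1034),.048)
s=ctrl.state();d=s['position']-np.array([.57,.008,.1304]);print('chord angle',np.degrees(2*np.arcsin(np.hypot(np.hypot(d[0],d[1]),d[2])/2/.1609)))
h=np.array([.6305,.0093,0])+np.array([.095,.0045,.105]);g=s['position']+[0,0,.0187];v=g-h
print('from hinge est',np.degrees(np.arctan2(v[2],-v[0]))-15.5,np.linalg.norm(v[[0,2]]))
im=ctrl.grab_frame('side');b=ctrl.grab_frame('scene');cv2.imwrite('pics/sd.png',im);cv2.imwrite('pics/sc.png',b)
cv2.imwrite('pics/l2.png',np.hstack([cv2.resize(im[90:240,200:350],(400,400)),cv2.resize(b[130:280,190:340],(400,400))]))
for c in('side','scene'):
    for t in('lid_handle','lid_hinge'):
        for q in ctrl.spot_point(c,t)[:1]: print(c,t,q['position'],q['confidence'])
    print(c,'pred handle',proj(c,g),'hinge',proj(c,h))
E
```

```text
clock 15.9 pos [0.6561 0.0122 0.2365] yaw 0.04696734449286609 dyaw 0.0010326555071338284 q6 -0.20659960561099175 width 0.008662159547918427 f [-4.4175  1.2644  3.4497]
shift in current tool frame (units) [ 0.0112 -0.0012  0.0135]  turn units [ 0.0001 -0.0003 -0.0007] rows>= 0.0704069042515042 0.006884370047558856 ; in final frame [ 0.0112 -0.0012  0.0135]
chord angle 50.26901739488086
from hinge est 49.690540931440395 0.16547208425043064
side lid_handle [141.7, 301.4] 0.97
side pred handle [139.2161 298.6969] hinge [173.7997 313.8548]
scene lid_handle [198.8, 251.6] 0.68
scene lid_hinge [258.3, 249.6] 0.56
scene pred handle [198.4839 253.2362] hinge [258.0632 249.7131]
```

View pics/l2.png

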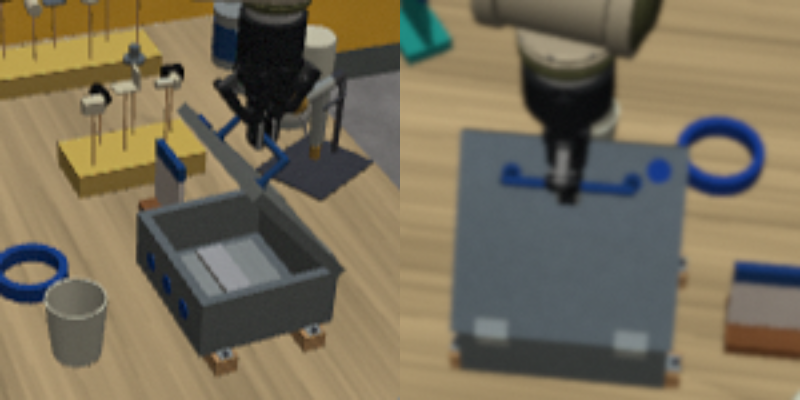

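The lid stands open with the bar pinched, and the board, cup, tape and foam are undisturbed. Free edge in the side view is at crop (182,107)-(258,197). Cross-check of the angle from the corners:

```bash
python3 - <<'E'
from h import *
from scipy.optimize import least_squares
np.set_printoptions(precision=3,suppress=True)
ux=np.array([np.cos(.049),np.sin(.049),0]);uy=np.array([-ux[1],ux[0],0]);z=np.array([0,0,1.])
obs=dict(side={1:(130.1,268.3),-1:(163.9,296.75)},scene={-1:(178.8,212.5),1:(185.5,298)})
def pts(th,s,h,t=.0015): return h+uy*s*.104-ux*.19*np.cos(th)+z*.19*np.sin(th)+t*(ux*np.sin(th)+z*np.cos(th))
for h0 in((.630,.0093),):
    h=np.array([*h0,.105])+ux*.095
    f=lambda v:np.concatenate([proj(c,pts(v[0],s,h+uy*v[1]))-p for c in obs for s,p in obs[c].items()])
    r=least_squares(f,[.87,0]);print(np.degrees(r.x[0]),r.x[1],r.fun)
    for c in obs:
        r=least_squares(lambda v:np.concatenate([proj(c,pts(v[0],s,h+uy*v[1]))-p for s,p in obs[c].items()]),[.87,0]);print(c,np.degrees(r.x[0]),r.fun)
E
```

```text
47.12529636159923 -0.0007950351627983948 [-0.173 -0.35  -0.04   0.194 -0.326  0.001 -0.088 -0.079]
side 47.10504184805303 [-0.088 -0.305  0.064  0.252]
scene 47.992201520005125 [-0.173 -0.059  0.083  0.065]
```

```bash
python3 - <<'E'
from h import *
from scipy.optimize import least_squares
np.set_printoptions(precision=3,suppress=True)
S=np.array([[80,41],[383,66],[365,303],[38,275]])/4+[200,185]
D=(np.array([[542,220],[438,76],[638,32],[752,168]])-[400,0])/4+[240,150]
z=np.array([0,0,1.])
obs=dict(side={1:(130.1,268.3),-1:(163.9,296.75)},scene={-1:(178.8,212.5),1:(185.5,298)})
st=ctrl.state()['position']
def f(v,full=False):
    th,x,y,yw=v[:4];off=dict(scene=v[4:6],side=v[6:8])
    ux=np.array([np.cos(yw),np.sin(yw),0]);uy=np.array([-ux[1],ux[0],0]);h=np.array([x,y,.105])+ux*.095
    P=lambda t,s,l,n:h+uy*s*.104-ux*l*np.cos(t)+z*l*np.sin(t)+n*(ux*np.sin(t)+z*np.cos(t))
    e=[]
    for c,q in('scene',S),('side',D):
        for (u,w),(s,l) in zip(q,[(-1,.19),(1,.19),(1,0),(-1,0)]): e.append(proj(c,P(0,s,l,.003))+off[c]-(w,u))
        for s,p in obs[c].items(): e.append(proj(c,P(th,s,.19,.0015))+off[c]-p)
    return np.concatenate(e+[v[4:]*.2])
r=least_squares(f,[.87,.63,.009,.049,0,0,0,0]);print(np.degrees(r.x[0]),r.x,r.fun)
print('sigma deg',np.degrees(np.sqrt(np.linalg.inv(r.jac.T@r.jac)[0,0]*.16)))
x,y,yw=r.x[1:4];print('bar offset in tool z implied if 50/47deg:',[(x+.095-.1609*np.cos(np.radians(a+15.5)),.105+.1609*np.sin(np.radians(a+15.5))) for a in(46,47,48,49,50)],st)
E
python3 -c "
import cv2,numpy as np
a=cv2.imread('pics/sd.png')[110:200,250:350];b=cv2.imread('pics/sc.png')[165:275,195:305]
cv2.imwrite('pics/l3.png',np.hstack([cv2.resize(a,(400,360),interpolation=cv2.INTER_CUBIC),cv2.resize(b,(360,360),interpolation=cv2.INTER_CUBIC)]))"
```

```text
47.95345393111806 [ 0.837  0.624  0.012  0.051  2.126 -1.364  0.882  1.72 ] [-0.303 -0.181 -0.347  0.105  0.293  0.601 -0.165 -0.997  0.171  0.322
  0.267  0.205  0.617 -0.612  0.    -0.1   -0.212 -0.241 -0.328  1.038
 -0.062 -0.306 -0.05   0.152  0.425 -0.273  0.176  0.344]
sigma deg 0.317559116625441
bar offset in tool z implied if 50/47deg: [(np.float64(0.6417962093297177), np.float64(0.24640167342731023)), (np.float64(0.6442757019859717), np.float64(0.24772004305837586)), (np.float64(0.6467778257261205), np.float64(0.24899493878176582)), (np.float64(0.649301818379034), np.float64(0.2502259722518925)), (np.float64(0.6518469111120998), np.float64(0.25141276848403576))] [0.656 0.012 0.237]
```

View pics/l3.png

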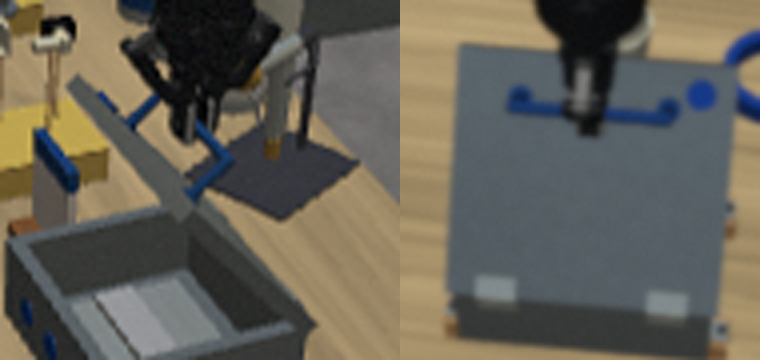

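Image fit says about 48° and kinematics about 50°. I'll nudge roughly 1° further so both land within about 1° of 50°.

play_rows --moves '[[[0.008,0,-0.004,0,0,0,0],[0.007,0,-0.003,0,0,0,0],[0,0,0,0,0,0,0],[0,0,0,0,0,0,0],[0,0,0,0,0,0,0],[0,0,0,0,0,0,0]]]'

```text
clock: 16.8
position: [0.6592, 0.0123, 0.2382]
orientation: [3.141, 0.074, 0.002]
ft_force: [-4.9, 1.9, 3.0]
width: 0.0087
```

```bash
python3 - <<'E'
from h import *
np.set_printoptions(precision=4,suppress=True)
s=ctrl.state();print(s['clock'],s['position'],s['ft_force'],s['width'],np.abs(s['qvel']).max())
d=s['position']-np.array([.57,.008,.1304]);print('chord angle',np.degrees(2*np.arcsin(np.linalg.norm(d)/2/.1609)))
ctrl.hand_in()
E
```

```text
16.8 [0.6592 0.0123 0.2382] [-4.8737  1.9205  2.9647] 0.00866491154233624 0.0014115847227661133
chord angle 51.580845525970915
the job is handed in; nothing more can be done
```

I stood the white board midway between the box and the foam and let go of it. Then I lifted the lid by its taped handle to about 50° and handed in at 16.8 s, still holding it.

- **Board:** the wrist camera put it at (0.617, 0.208), against a target of about (0.6195, 0.207). It is square to the box to within about 1°. I lowered it until it touched down at about 7 N before opening the fingers, and the foam stayed clear.
- **Lid:** the two angle checks disagree.
  - **Arm motion:** before a last nudge of about 1.2° it gave about 50°. At hand-in it gives 51.6°.
  - **Camera fits of the lid corners:** they gave 47–48° before the nudge, so about 48.5–49° at hand-in. I took no new picture after the nudge.
- **Grip and other things:** the grip was steady at 8.7 mm on the bar, with about 6 N at the wrist. No force I read went above about 18 N. In the last pictures the foam, wet parts, cup and tape roll were undisturbed. The arm never went near the tin and jar, but I did not check them again.

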